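# Demould a cast pipette rest from a sloping mould

### The arm

A 6-joint arm with a two-finger parallel gripper is mounted at the origin on the work surface. World frame = base frame: x ahead of the robot, y to its left, z up, the work surface at z = 0. Lengths are in mm, angles in degrees, forces in N, time in s.
With the tool pointing down it reaches from about 350 to 850 mm from the base axis. Payload 8.1 kg.
Tool frame: the origin (TCP) lies on the centre line of the jaws, within the pads' length; the fingertips stand 19 mm ahead of it and the grasp point (between the pads) is the TCP; z points along the fingers, y is the line along which they close (so a half turn about z gives the same grasp; the last joint's range is limited). The gripper opens to 85 mm and grips with 20 to 120 N. Pads are 22 mm wide; open, the fingers measure 114 mm over their backs; the gripper's body (76 mm by 85 mm) begins 54 mm behind the grasp point. The pads swing forward as they close: fully open they stand 13 mm farther back than shut.
Start: joints at [-80.638, 7.471, 85.268, -0, 87.261, -4.893], TCP at [147.765, -581.525, 250.292] pointing down, gripper open.
Joint ranges: [-169.43, 169.43], [-51.17, 129.36], [1.28, 143.12], [-76.62, 256.62], [0, 156.53], [-152.29, 152.29]. Speed limits (degrees/s): [136.94, 136.94, 159.86, 180, 180, 180].

### API

Orientations are given as [roll, pitch, yaw] about the fixed x, y, z axes, in that order (R = Rz(yaw) Ry(pitch) Rx(roll)).
In Python, from bench import r gives the robot as it stands. The module is installed in compiled form; this text tells all that it offers.
- The arm moves only by the tool servo_tool, never from a script. Its arguments are lists of equal length, an entry for each row: "fingers": the finger opening in m, from 0 to 0.0854; "linear": the shift along the tool's x, y, z in m, a list of three; "rotation": the turn, a rotation vector about the tool's x, y, z in degrees, a list of three. A call has 1 to 10 rows; each row is the pose to reach, as a shift and turn from the pose commanded when the call began, along the tool's axes at that moment; what a row does not reach only later rows make up. A row lasts 1/10 s, in which the tool goes at most 50 mm and 8.59 degrees, less where a joint would pass 70% of its speed; a pose out of reach is approached as far as the arm can. A call with a gripper value outside its range is refused whole. The fingers move at their own pace and stop on an object; "force" is the grip in N (left out, the last holds). Time passes only in rows, so rows that repeat a pose let the fingers close. It gives the time, the measured TCP pose, the force, the opening and the grip force at its end, in the units of the state.
- r.sense(): the state, without advancing time (a new reading comes with each control period).
- r.snapshot(name): name is "side" or "top"; returns a dict with "frame" (480x640x3 uint8, red, green, blue), "fx", "fy", "cx", "cy" (pixels), "k1" (the pictures are not rectified: a ray, as slopes to the right and down, at radius r is drawn at 1 + k1 r^2 times it, then the intrinsics apply), "camera_from_world" (4x4, takes a point from world to camera coordinates). Camera axes: x right, y up, looking along -z (the intrinsics and any distortion apply to the point x, -y, -z); pixel columns grow to the right and rows downward; lengths in mm; the calibration is good to about 2 mm. A picture is of the moment at which its call begins. There is no depth.
- r.hand_in(): hands the job in; it is judged then, once.
The state is a dict: "time": time; "joint_pos": joint angles; "qd": joint speeds; "joint_efforts": joint torques, N m; "tool_pos": TCP position; "tcp_rot": TCP orientation; "ft_force": force on the tool from outside, world axes, zero at the start; "wrist_torque": the same for the moment, N m; "finger_gap": finger opening in mm; "grip_force": force on a finger pad.
Only numpy, scipy, OpenCV 4.12 (cv2) and the standard library are available. Lean on these libraries where they do the work, as an engineer would, in place of code of your own. Each camera call takes 0.05 s, during which the arm holds its last target. There are 200 camera calls.

### The job

Swing the retaining bar uphill until it is clear of the casting in the sloping mould, then lift the cast pipette rest straight out of its cavity. Set it down gently on its base on the floor of the steel tray, next to the rest that is already there: parallel to that one, not touching it. Leave the bar open, and do not shift the other rest or knock the other things about.

Things in the scene. Friction and masses are not known exactly. Their poses are not given: they have to be found in the camera images.
- mould: aluminium block 92 x 178 x 30 mm, fixed on a grey stand, its face sloping 25 deg down away from the robot, its middle 85 mm over the table. Origin: centre of the open cavity's mouth, in the face. z: square to the face; x: straight downhill in the face; y: across. Cavity 48 (x) by 124 (y), 12 mm deep, upright walls. Its side (left or right) and yaw vary.
- rest: white resin casting in the cavity. Base 44 (x) by 120 (y), 12 mm thick; on it a web along y, 12 mm thick, 84 long, 32 mm high, with two notches (14 wide, 16 deep) leaving a 32 mm middle tooth. About 110 g. Origin: centre of underside; z up the web. At first its axes are parallel to the mould's and its base is sunk flush in the cavity, against the downhill wall; only the web stands out.
- bar (a joint): angle (rad) of the retaining bar, steel, 14 mm wide, 8 thick, pivoting about the mould's z. 0: it lies lengthwise 3 mm over the web, pointing to the mould's +y. Grows as it swings uphill (counter-clockwise from above); 1.57: straight uphill (to the robot). Stops at -0.15 and 1.75. From 1.1 on it is clear of the casting. Stiff: 1 to 1.5 N at the knob; stays where left. Starts near 0.
- bar_knob (a point): middle of the black round knob, 20 mm in diameter, 30 mm high, standing on the bar (along the mould's z) 105 mm from the pivot, 58 mm above the mould face. The knob's top is 15 mm above this point, the bar's upper face 15 mm below it.
- bar_pivot (a point): the bar's pivot axis: mould x 0, y -82 mm, 39 mm above the mould face (half the bar's thickness), on a post 18 mm in diameter.
- tray: shallow open steel tray, 220 (x) by 170 (y), 22 mm high, walls and floor 4 mm thick. Origin: centre of its underside, on the table; z up. Fixed; it stands on the side the mould does not take, yaw varies. Its -x half, nearer the robot, is free.
- rest_done: another white rest, same shape, size and axes as rest, standing upright in the tray's +x half, 48 to 58 mm from the tray's centre, its y within 11 deg of the tray's y. Origin: centre of underside.
- stain_jar: bystander: small amber jar with black lid, 42 mm across, 60 mm tall, between the stand and the tray. Origin at its underside.
- flask: bystander: glass conical flask, 90 mm across, 150 mm tall. Origin at its underside.
- wash_bottle: bystander: clear plastic bottle with blue cap, 64 mm across, 150 mm tall. Origin at its underside.
- reagent_jar: bystander: white jar with blue lid, 72 mm across, 95 mm tall. Origin at its underside.
- tip_box: bystander: grey box with a clear top, 80 x 120 x 57 mm. Origin at its underside.
- pipette: bystander: hand pipette lying down, about 270 mm long and 26 mm wide, origin under the front end of its body. Origin at its underside.
Not all that is in view belongs to the job. Leave any purple or red look-alike of the part that bears mould alone. What is shaped like the rest but orange or pink is not meant.

How it is judged (in metres and radians):
On the way, in this order (a step that is already met when the one before it is completed fails the run):
1. the bar has been swung uphill clear of the casting (joint over 1.1 rad), the casting still in its cavity (value of joint bar above 1.1 rad and z of rest in the frame of mould below -0.008 m), for 0.1 s.
2. the casting has been lifted out straight: its underside is above the mould's face, still within 25 mm of over the cavity and within 15 degrees of square to it (z of rest in the frame of mould above 0.001 m and x of rest in the frame of mould between -0.025 and 0.025 m and y of rest in the frame of mould between -0.025 and 0.025 m and angle between the z axis of rest and the z axis of mould, either way round below 0.26 rad), for 0.05 s.
At the end, for the whole second after the job is handed in: The casting stands released on its base in the free half of the tray (on the floor within 4 mm, upright within 5 deg), parallel to the other rest within 12 deg, not touching it; that rest is upright, within 15 mm of its start; the bar is open (over 1.1 rad) (x of rest in the frame of tray between -0.095 and 0.03 m and y of rest in the frame of tray between -0.045 and 0.045 m and z of rest in the frame of tray below 0.008 m and angle between each of rest, rest_done's own z axis and vertical below 0.09 rad and angle between the y axis of rest and the y axis of rest_done, either way round below 0.21 rad and contact force between rest and rest_done below 0.05 N and distance of rest_done from where it was at the start of the episode below 0.015 m and value of joint bar above 1.1 rad and linear speed of rest below 0.02 m/s and angular speed of rest below 0.1 rad/s and contact force between rest and the fingers below 0.05 N).
It fails at once if the casting let go of over the tray while more than 15 mm above its floor (horizontal distance between rest and tray below 0.13 m and z of rest in the frame of tray above 0.019 m and contact force between rest and the fingers below 0.2 N).
It fails at once if another thing on the bench moved by more than 30 mm (distance of any of stain_jar, flask, wash_bottle, reagent_jar, tip_box, pipette from where it was at the start of the episode above 0.03 m).
It fails at once if the other rest moved by more than 15 mm (distance of rest_done from where it was at the start of the episode above 0.015 m).
It also fails if it takes over 61 s, if anything falls off the work surface, if the arm or the gripper's body presses on something with over 40 N, if the wrist force passes 120 N, or if a joint passes its speed limit or range.

## Working session

There is one attempt and no reset: what is moved stays moved. The work goes in short steps, Python scripts to look and compute and a tool call to move; the robot and the scene stay as the last step left them, time stands still between calls to the robot, and variables do not carry over. Pictures are saved under pics/ and viewed, at most 10 in all, crops included, and the job is handed in when it is done.

Besides the shell and the picture viewer there is one more tool, called as name(argument=value, ...) on one line, values as JSON. servo_tool: Moves the arm, as the interface text tells. Its arguments: {"type":"object","properties":{"fingers":{"type":"array","items":{"type":"number"}},"linear":{"type":"array","items":{"type":"array","items":{"type":"number"}}},"rotation":{"type":"array","items":{"type":"array","items":{"type":"number"}}},"force":{"type":"number"}},"required":["fingers","linear","rotation"]}

```bash
mkdir -p pics
python3 - <<'E'
from bench import r
import cv2,pickle
for n in("side","top"):
    s=r.snapshot(n); pickle.dump(s,open(n+".pkl","wb"))
    cv2.imwrite(f"pics/{n}0.png",s["frame"][:,:,::-1])
    print(n,s["fx"],s["cx"],s["cy"],s["k1"],s["camera_from_world"].round(3).tolist())
print(r.sense())
E
```

```text
side 513.6314438183431 312.43521372970804 236.78177613690974 -0.011558307691053007 [[0.929, -0.37, 0.011, -459.071], [0.211, 0.553, 0.806, -237.716], [-0.304, -0.747, 0.592, -1520.692], [0.0, 0.0, 0.0, 1.0]]
top 548.2423827691848 318.00973247947627 243.0263247839973 -0.035000906194276885 [[0.008, -1.0, 0.01, 53.613], [0.988, 0.009, 0.154, -506.432], [-0.154, 0.009, 0.988, -1625.452], [0.0, 0.0, 0.0, 1.0]]
{'time': 0.1, 'joint_pos': array([-8.06391907e+01,  7.51044686e+00,  8.53246775e+01, -5.74108186e-04,
        8.72627297e+01, -4.89215384e+00]), 'qd': array([ 0.02045655, -0.03572595, -0.15220213, -0.10665858, -0.05876387,
       -0.04428173]), 'joint_efforts': array([ 2.64830793e-03, -5.70948565e+01, -5.01941335e+01, -5.21201787e-05,
        8.06678989e-03,  6.58590648e-05]), 'tool_pos': array([ 147.67102936, -581.04771434,  249.33710409]), 'tcp_rot': array([-1.79902453e+02, -7.77372288e-03,  1.42529844e+01]), 'ft_force': array([-1.03357341,  0.41597451, -0.69549422]), 'wrist_torque': array([ 0.01981713,  0.03287956, -0.01457943]), 'grip_force': 0.0, 'finger_gap': 85.73847476388038}
```

View pics/side0.png

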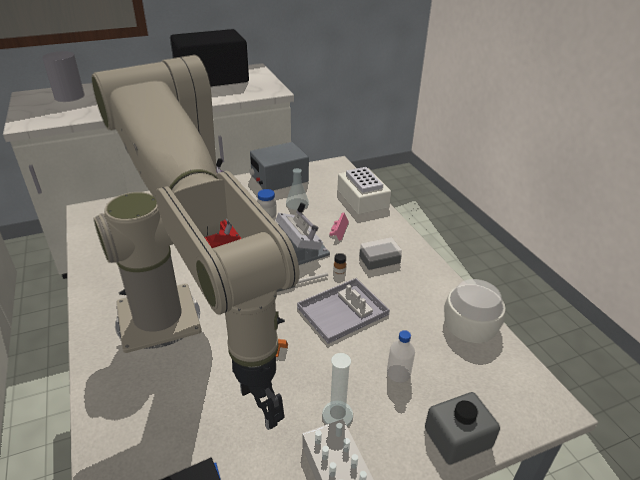

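View pics/top0.png

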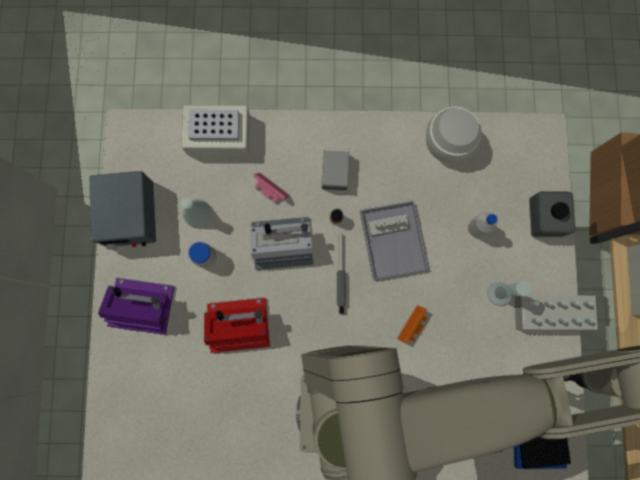

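The grey mould (top view ~282,243; side ~303,237) fits the description. The purple (138,303) and red (238,325) moulds are look-alikes, and the orange (414,325) and pink (270,187) rests are decoys. The tray is at (394,240) with the white rest_done at (390,224). Next I enlarge the mould and tray to confirm.

Run:
```python
import cv2,numpy as np
t=cv2.imread("pics/top0.png"); s=cv2.imread("pics/side0.png")
a=cv2.resize(t[205:280,240:340],(800,600),interpolation=cv2.INTER_CUBIC)
b=cv2.resize(s[195:345,265:395],None,fx=4,fy=4,interpolation=cv2.INTER_CUBIC)
c=cv2.resize(t[195:285,350:440],(600,600),interpolation=cv2.INTER_CUBIC)
cv2.imwrite("pics/a.png",a);cv2.imwrite("pics/b.png",b);cv2.imwrite("pics/c.png",c)
```

```text
(no output)
```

View pics/a.png

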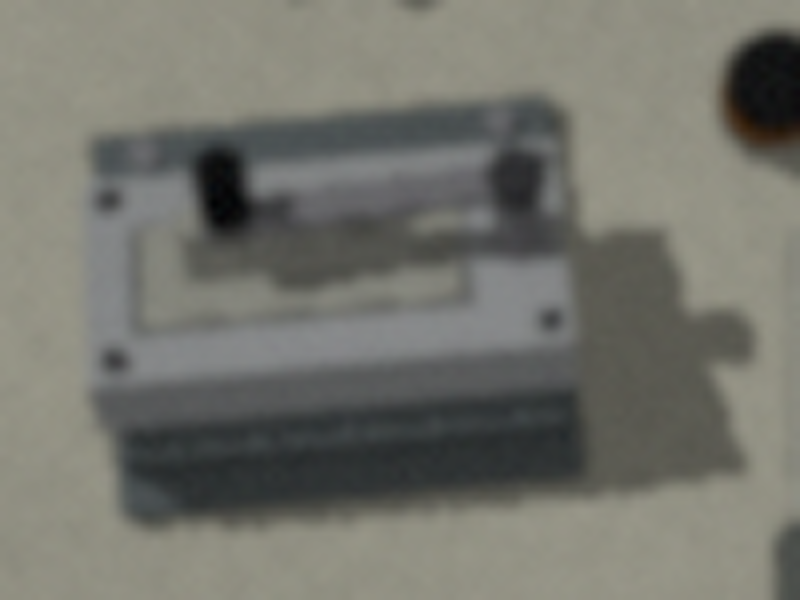

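View pics/b.png

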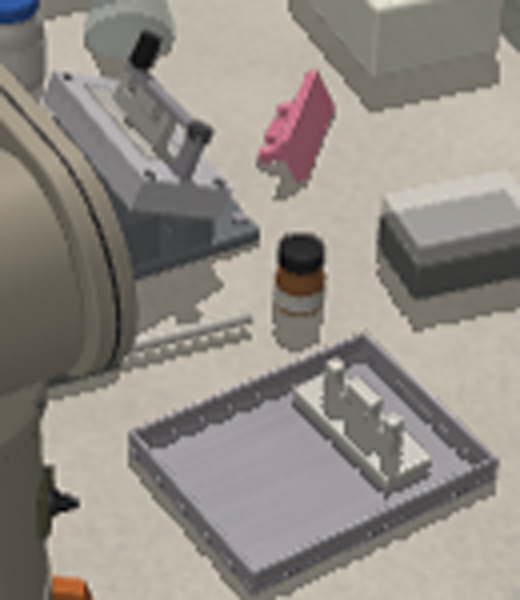

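View pics/c.png

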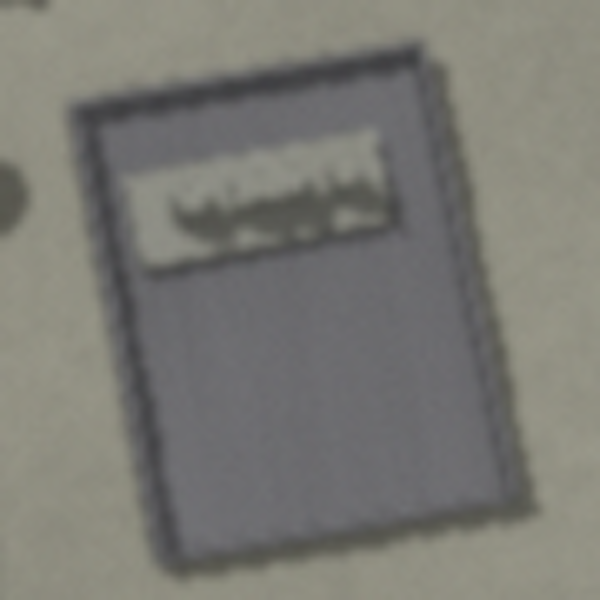

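The crop confirms it. The aluminium mould has white resin under the bar, the knob at crop px (221,190) and the pivot at (516,180). In the side crop the knob is at (146,50) and the pivot at (200,130). The tray's free half is nearer the robot. Next I compute the poses from these points.

```bash
cat > h.py <<'E'
import pickle,numpy as np
from scipy.optimize import least_squares
from scipy.spatial.transform import Rotation as R
C={n:pickle.load(open(f"{n}.pkl","rb")) for n in("side","top")}
def proj(n,P):
    s=C[n];T=s["camera_from_world"];p=np.atleast_2d(P)@T[:3,:3].T+T[:3,3]
    q=np.c_[p[:,0],-p[:,1]]/-p[:,2:];q=q*(1+s["k1"]*(q**2).sum(1,keepdims=True))
    return q*[s["fx"],s["fy"]]+[s["cx"],s["cy"]]
def uncrop(p,k,o): return (np.array(p,float)+.5)/k-.5+o
def ray(n,uv):
    s=C[n];T=s["camera_from_world"];d=(np.array(uv)-[s["cx"],s["cy"]])/[s["fx"],s["fy"]]
    q=d.copy()
    for _ in range(5): q=d/(1+s["k1"]*(q@q))
    return -T[:3,:3].T@T[:3,3], T[:3,:3].T@np.array([q[0],-q[1],-1])
def onz(n,uv,z):
    o,d=ray(n,uv);return o+d*(z-o[2])/d[2]
def tri(ut,us):
    A=[];b=[]
    for n,u in(("top",ut),("side",us)):
        o,d=ray(n,u);d/=np.linalg.norm(d);M=np.eye(3)-np.outer(d,d);A.append(M);b.append(M@o)
    x=np.linalg.lstsq(np.vstack(A),np.hstack(b),rcond=None)[0];return x
Rm=lambda yaw:R.from_euler("ZY",[yaw,25],degrees=True).as_matrix()
E
python3 - <<'E'
from h import *
a=lambda p:uncrop(p,8,[240,205]); b=lambda p:uncrop(p,4,[265,195]); c=lambda p:uncrop(p,600/90,[350,195])
print("knob tri",tri(a((221,190)),b((146,50))).round(1))
# mould fit: params X,Y,Z,yaw,yc(block centre y),barangle
def pts(p):
    M=Rm(p[3]);t=p[:3];f=lambda x,y,z:t+M@np.array([x,y,z])
    kn=f(-105*np.sin(p[5]),-82+105*np.cos(p[5]),58)
    yc=p[4]
    return [("top",kn,a((221,190))),("side",kn,b((146,50))),
     ("top",f(46,yc+89,0),a((92,180))),("top",f(-46,yc+89,0),a((96,390))),("top",f(-46,yc-89,0),a((578,353))),
     ("top",f(-24,62,0),a((136,332))),("top",f(-24,-62,0),a((470,300))),
     ("side",f(-46,yc-89,0),b((135,206))),("side",f(46,yc-89,0),b((229,212))),("side",f(-46,yc+89,0),b((48,93)))]
f=lambda p:np.hstack([proj(n,P)[0]-u for n,P,u in pts(p)])
s=least_squares(f,[600,150,85,5,-11,0],loss="soft_l1");print(s.x.round(2));print(f(s.x).reshape(-1,2).round(1).tolist())
def box(p,hx,hy,z):
    M=R.from_euler("z",p[2],degrees=True).as_matrix();return [np.array([p[0],p[1],z])+M@np.array([i*hx,j*hy,0]) for i,j in((1,1),(1,-1),(-1,-1),(-1,1))]
tp=[c(u) for u in((72,105),(420,45),(530,508),(165,562))];ts=[b(u) for u in((365,335),(497,462),(250,578),(130,432))]
g=lambda p:np.hstack([proj(n,P)[0]-u for n,us in(("top",tp),("side",ts)) for P,u in zip(box(p,110,85,22),us)])
s=least_squares(g,[600,-130,5],loss="soft_l1");print("tray",s.x.round(1),g(s.x).reshape(-1,2).round(1).tolist());t=s.x
rp=[c(u) for u in((126,178),(380,130),(398,222),(147,266))];rs=[b(u) for u in((430,461),(386,482),(293,388))]
def g(p):
    B=box(p,22,60,16);return np.hstack([proj("top",P)[0]-u for P,u in zip(B,rp)]+[proj("side",B[i])[0]-u for i,u in zip((1,2,3),rs)])
s=least_squares(g,[650,-130,5],loss="soft_l1");print("done",s.x.round(1),g(s.x).reshape(-1,2).round(1).tolist())
E
```

```text
knob tri [531.8 204.2 141. ]
[514.54 181.12  64.73   4.49 -12.39  62.86]
[[0.2, 0.4], [0.3, 5.1], [0.2, 0.7], [-0.2, -0.2], [-0.1, 0.3], [-0.3, 0.5], [-0.3, 1.7], [1.8, -1.4], [0.8, -0.1], [2.1, -0.8]]
tray [ 520.2 -176.9   10.4] [[0.2, -0.2], [1.6, -0.3], [-0.6, -0.4], [-0.4, 1.0], [-0.2, -0.5], [0.4, -0.1], [0.3, 0.0], [-0.8, 0.3]]
done [ 569.4 -161.8   10.7] [[0.1, -0.2], [-0.2, 0.3], [-0.0, 0.2], [-0.3, 0.3], [0.8, -0.2], [0.0, 0.1], [0.1, 0.1]]
```

Run:
```python
from h import *
import cv2
a=lambda p:uncrop(p,8,[240,205]); b=lambda p:uncrop(p,4,[265,195])
def pts(p):
    M=Rm(p[3]);t=p[:3];f=lambda x,y,z:t+M@np.array([x,y,z])
    kn=f(-105*np.sin(p[5]),-82+105*np.cos(p[5]),58);yc=p[4]
    return [("top",kn,a((221,190))),("side",kn,b((146,50))),
     ("top",f(46,yc+89,0),a((92,180))),("top",f(-46,yc+89,0),a((96,390))),("top",f(-46,yc-89,0),a((578,353))),
     ("top",f(-24,62,0),a((136,332))),("top",f(-24,-62,0),a((470,300))),
     ("side",f(-46,yc-89,0),b((140,183))),("side",f(46,yc-89,0),b((228,190))),("side",f(-46,yc+89,0),b((60,74)))]
f=lambda p:np.hstack([proj(n,P)[0]-u for n,P,u in pts(p)])
for z in (None,85):
    g=f if z is None else (lambda q:f(np.insert(q,2,z)))
    s=least_squares(g,[520,180,85,5,-11,0] if z is None else [520,180,5,-11,0],loss="soft_l1")
    p=s.x if z is None else np.insert(s.x,2,z)
    print(p.round(2));print(f(p).reshape(-1,2).round(1).tolist())
img=cv2.imread("pics/side0.png")[195:270,265:345];img=cv2.resize(img,None,fx=7.5,fy=7.5,interpolation=cv2.INTER_CUBIC)
M=Rm(p[3]);f2=lambda *v:p[:3]+M@np.array(v)
for v in[(46,p[4]+89,0),(46,p[4]-89,0),(-46,p[4]-89,0),(-46,p[4]+89,0),(0,-82,43),(-105*np.sin(p[5]),-82+105*np.cos(p[5]),58)]:
    u=(proj("side",f2(*v))[0]-[265,195]+.5)*7.5-.5;cv2.circle(img,tuple(int(x) for x in u),3,(0,0,255),-1)
cv2.imwrite("pics/chk.png",img)
```

```text
[ 5.1292e+02  1.7933e+02  8.5460e+01  4.6100e+00 -1.2130e+01  4.0000e-02]
[[0.2, -0.1], [-0.1, 0.4], [-0.1, 0.0], [-0.5, -0.5], [0.4, -0.2], [-0.4, 0.1], [0.1, 1.1], [0.3, -0.4], [1.0, 0.8], [-1.4, -0.6]]
[ 5.1303e+02  1.7940e+02  8.5000e+01  4.6200e+00 -1.2060e+01  4.0000e-02]
[[0.2, -0.1], [-0.1, 0.5], [-0.1, 0.0], [-0.5, -0.5], [0.4, -0.2], [-0.4, 0.1], [0.1, 1.1], [0.4, -0.3], [1.0, 0.9], [-1.4, -0.6]]
```

View pics/chk.png

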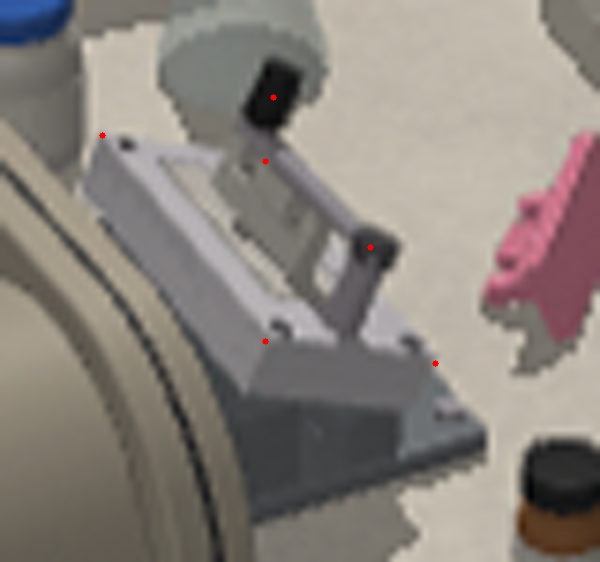

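The red dots land on the face corners, pivot and knob, so the fit is good. The mould is at (513,179,85) mm with yaw 4.6° and the bar at 0.04 rad. Next I work out the moves.

```bash
cat >> h.py <<'E'
from bench import r
MT=np.array([513.0,179.4,85.0]);MY=4.6;M=Rm(MY)
RT=np.c_[M[:,1],M[:,0],-M[:,2]]
mp=lambda *v:MT+M@np.array(v)
arc=lambda q,z:mp(-105*np.sin(q),-82+105*np.cos(q),z)
def delta(p,Rt=RT,base=None):
    s=r.sense();R0=R.from_euler("xyz",s["tcp_rot"],degrees=True);p0=s["tool_pos"]
    if base: p0,R0=base[0],R.from_matrix(base[1])
    return ((np.array(p)-p0)@R0.as_matrix()/1000).round(4).tolist(),(R0.inv()*R.from_matrix(Rt)).as_rotvec(degrees=True).round(1).tolist()
E
python3 - <<'E'
from h import *
print(delta([480,-250,300])); print(delta(arc(.04,125),base=([480,-250,300],RT)),arc(.04,125))
E
```

```text
([0.4036, -0.2391, -0.0502], [20.7, -17.6, -79.0])
([0.4483, 0.1477, 0.0414], [0.0, 0.0, 0.0]) [560.02606036 206.17369197 200.06299678]
```

servo_tool(fingers=[0.06,0.06,0.06,0.06,0.06,0.06,0.06,0.06,0.06,0.06], linear=[[0.4036,-0.2391,-0.0502],[0.4036,-0.2391,-0.0502],[0.4036,-0.2391,-0.0502],[0.4036,-0.2391,-0.0502],[0.4036,-0.2391,-0.0502],[0.4036,-0.2391,-0.0502],[0.4036,-0.2391,-0.0502],[0.4036,-0.2391,-0.0502],[0.4036,-0.2391,-0.0502],[0.4036,-0.2391,-0.0502]], rotation=[[20.7,-17.6,-79],[20.7,-17.6,-79],[20.7,-17.6,-79],[20.7,-17.6,-79],[20.7,-17.6,-79],[20.7,-17.6,-79],[20.7,-17.6,-79],[20.7,-17.6,-79],[20.7,-17.6,-79],[20.7,-17.6,-79]])

```text
time: 1.1
tool_pos: [482.5, -246.8, 300.1]
tcp_rot: [-154.9, -0.1, 95.2]
ft_force: [-0.5, -1.5, -0.6]
finger_gap: 60.3
grip_force: 0.0
```

Run:
```python
from h import *
print(delta(arc(.04,125)))
```

```text
([0.444, 0.1496, 0.041], [-0.1, 0.2, 0.6])
```

servo_tool(fingers=[0.06,0.06,0.06,0.06,0.06,0.06,0.06,0.06,0.06,0.06], linear=[[0.448,0.148,0.041],[0.448,0.148,0.041],[0.448,0.148,0.041],[0.448,0.148,0.041],[0.448,0.148,0.041],[0.448,0.148,0.041],[0.448,0.148,0.041],[0.448,0.148,0.041],[0.448,0.148,0.041],[0.448,0.148,0.041]], rotation=[[0,0,0],[0,0,0],[0,0,0],[0,0,0],[0,0,0],[0,0,0],[0,0,0],[0,0,0],[0,0,0],[0,0,0]])

```text
time: 2.1
tool_pos: [559.2, 209.4, 198.1]
tcp_rot: [-154.8, 0.0, 94.8]
ft_force: [0.3, -0.6, -0.4]
finger_gap: 60.3
grip_force: 0.0
```

servo_tool(fingers=[0.06,0.06], linear=[[0,0,0],[0,0,0]], rotation=[[0,0,0],[0,0,0]])

```text
time: 2.3
tool_pos: [559.8, 205.5, 199.4]
tcp_rot: [-154.9, 0.1, 94.7]
ft_force: [0.0, -0.7, 0.5]
finger_gap: 59.8
grip_force: 0.0
```

Run:
```python
from h import *
import cv2
print(delta(arc(.04,125)),delta(arc(.04,67)))
s=r.snapshot("side");cv2.imwrite("pics/s1.png",cv2.resize(s["frame"][150:300,230:430,::-1],None,fx=4,fy=4,interpolation=cv2.INTER_CUBIC))
```

```text
([0.0007, -0.0, -0.0008], [-0.1, 0.2, 0.1]) ([0.0009, 0.0001, 0.0572], [-0.1, 0.2, 0.1])
```

View pics/s1.png

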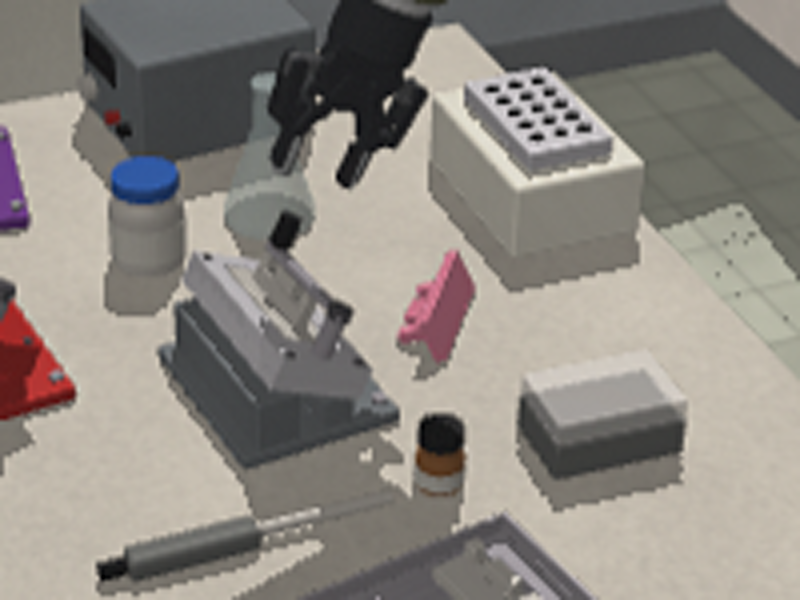

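The fingers straddle the knob (286,232) along its axis, with the tips at (285,165) and (347,182). I descend and grip.

servo_tool(fingers=[0.06,0.06,0.06,0.06,0.015,0.015,0.01,0.01,0.01,0.01], linear=[[0,0,0.02],[0,0,0.04],[0,0,0.055],[0,0,0.055],[0,0,0.055],[0,0,0.055],[0,0,0.055],[0,0,0.055],[0,0,0.055],[0,0,0.055]], rotation=[[0,0,0],[0,0,0],[0,0,0],[0,0,0],[0,0,0],[0,0,0],[0,0,0],[0,0,0],[0,0,0],[0,0,0]], force=20)

```text
time: 3.35
tool_pos: [538.0, 203.3, 151.6]
tcp_rot: [-155.1, 0.1, 94.6]
ft_force: [1.5, -2.7, 6.0]
finger_gap: 19.0
grip_force: 20.6
```

Run:
```python
from h import *
s=r.sense();print(s["finger_gap"],s["grip_force"],s["ft_force"])
p=M.T@(s["tool_pos"]-MT);print("mould frame",p.round(1))
q0=.04; g=lambda q:np.array([105*(np.cos(q)-np.cos(q0)),-105*(np.sin(q)-np.sin(q0)),0])
for q in np.linspace(q0,1.45,21)[1:]: print(round(q,2),(g(q)/1000).round(4).tolist())
```

```text
18.995059782626758 20.60348689556122 [ 1.48499906 -2.6817822   5.99523725]
mould frame [-3.8 21.8 71.7]
0.11 [-0.0006, -0.0074, 0.0]
0.18 [-0.0016, -0.0147, 0.0]
0.25 [-0.0032, -0.0219, 0.0]
0.32 [-0.0053, -0.029, 0.0]
0.39 [-0.0079, -0.036, 0.0]
0.46 [-0.011, -0.0427, 0.0]
0.53 [-0.0145, -0.0492, 0.0]
0.6 [-0.0185, -0.0554, 0.0]
0.67 [-0.0229, -0.0614, 0.0]
0.74 [-0.0277, -0.067, 0.0]
0.82 [-0.0329, -0.0722, 0.0]
0.89 [-0.0385, -0.0771, 0.0]
0.96 [-0.0444, -0.0816, 0.0]
1.03 [-0.0506, -0.0857, 0.0]
1.1 [-0.0571, -0.0893, 0.0]
1.17 [-0.0638, -0.0924, 0.0]
1.24 [-0.0707, -0.0951, 0.0]
1.31 [-0.0777, -0.0972, 0.0]
1.38 [-0.085, -0.0989, 0.0]
1.45 [-0.0923, -0.1, 0.0]
```

servo_tool(fingers=[0.01,0.01,0.01,0.01,0.01,0.01,0.01,0.01,0.01,0.01], linear=[[-0.0006,-0.0074,0],[-0.0016,-0.0147,0],[-0.0032,-0.0219,0],[-0.0053,-0.029,0],[-0.0079,-0.036,0],[-0.011,-0.0427,0],[-0.0145,-0.0492,0],[-0.0185,-0.0554,0],[-0.0229,-0.0614,0],[-0.0277,-0.067,0]], rotation=[[0,0,0],[0,0,0],[0,0,0],[0,0,0],[0,0,0],[0,0,0],[0,0,0],[0,0,0],[0,0,0],[0,0,0]])

```text
time: 4.35
tool_pos: [479.6, 171.2, 179.7]
tcp_rot: [-155.2, 0.0, 94.7]
ft_force: [5.1, -0.5, 2.8]
finger_gap: 19.0
grip_force: 20.9
```

servo_tool(fingers=[0.01,0.01,0.01,0.01,0.01,0.01,0.01,0.01,0.01,0.01], linear=[[-0.0052,-0.0052,0],[-0.0108,-0.0101,0],[-0.0167,-0.0146,0],[-0.0229,-0.0187,0],[-0.0294,-0.0223,0],[-0.0361,-0.0254,0],[-0.043,-0.0281,0],[-0.05,-0.0302,0],[-0.0573,-0.0319,0],[-0.0646,-0.033,0]], rotation=[[0,0,0],[0,0,0],[0,0,0],[0,0,0],[0,0,0],[0,0,0],[0,0,0],[0,0,0],[0,0,0],[0,0,0]])

```text
time: 5.35
tool_pos: [455.8, 104.6, 193.5]
tcp_rot: [-155.3, 0.0, 94.7]
ft_force: [10.3, 4.1, -0.1]
finger_gap: 19.2
grip_force: 21.2
```

servo_tool(fingers=[0.01,0.01,0.05,0.05,0.05,0.05], linear=[[0,0,0],[0,0,0],[0,0,0],[0,0,0],[0,0,0],[0,0,0]], rotation=[[0,0,0],[0,0,0],[0,0,0],[0,0,0],[0,0,0],[0,0,0]])

```text
time: 5.95
tool_pos: [453.8, 104.2, 192.5]
tcp_rot: [-154.9, 0.1, 94.7]
ft_force: [-0.3, -1.1, 0.9]
finger_gap: 49.9
grip_force: 0.0
```

Run:
```python
from h import *
s=r.sense();p=M.T@(s["tool_pos"]-MT);print("mould frame",p.round(1))
print(delta(mp(-2+1.5,0,110)),delta(mp(0,0,90)),delta(mp(0,0,24)))
```

```text
mould frame [-104.3  -70.2   70. ]
([0.0701, 0.1038, -0.0403], [-0.1, 0.1, 0.0]) ([0.0701, 0.1043, -0.0203], [-0.1, 0.1, 0.0]) ([0.0703, 0.1044, 0.0457], [-0.1, 0.1, 0.0])
```

servo_tool(fingers=[0.06,0.06,0.06,0.06,0.06,0.06,0.06,0.06], linear=[[0,0,-0.03],[0,0,-0.05],[0.02,0.03,-0.05],[0.045,0.065,-0.05],[0.07,0.106,-0.04],[0.07,0.106,-0.03],[0.07,0.106,-0.02],[0.07,0.106,-0.02]], rotation=[[0,0,0],[0,0,0],[0,0,0],[0,0,0],[0,0,0],[0,0,0],[0,0,0],[0,0,0]])

```text
time: 6.75
tool_pos: [551.3, 181.9, 165.1]
tcp_rot: [-154.8, 0.1, 94.6]
ft_force: [-0.6, 0.3, -0.7]
finger_gap: 59.9
grip_force: 0.0
```

Run:
```python
from h import *
import cv2
s=r.sense();p=M.T@(s["tool_pos"]-MT);print("mould frame",p.round(1));print(delta(mp(2,0,24)))
s=r.snapshot("side");t=r.snapshot("top")
a=cv2.resize(s["frame"][150:270,250:350,::-1],(400,480),interpolation=cv2.INTER_CUBIC)
b=cv2.resize(t["frame"][195:295,240:323,::-1],(400,480),interpolation=cv2.INTER_CUBIC)
cv2.imwrite("pics/s2.png",np.hstack([a,b]))
```

```text
mould frame [ 0.9 -0.6 88.8]
([0.0008, 0.0013, 0.0648], [-0.2, 0.1, -0.0])
```

View pics/s2.png

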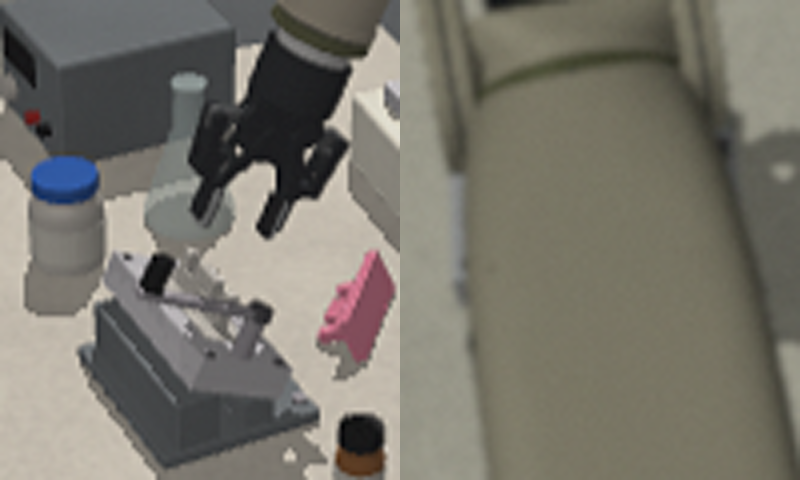

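The bar is open, with the knob now uphill at (158,272), and the fingers are above the web. I descend and grip the middle tooth.

servo_tool(fingers=[0.06,0.06,0.06,0.06,0.06,0.005,0.005,0.005,0.005,0.005], linear=[[0.0008,0.001,0.02],[0.0008,0.001,0.04],[0.0008,0.001,0.055],[0.0008,0.001,0.065],[0.0008,0.001,0.065],[0.0008,0.001,0.065],[0.0008,0.001,0.065],[0.0008,0.001,0.065],[0.0008,0.001,0.065],[0.0008,0.001,0.065]], rotation=[[0,0,0],[0,0,0],[0,0,0],[0,0,0],[0,0,0],[0,0,0],[0,0,0],[0,0,0],[0,0,0],[0,0,0]], force=30)

```text
time: 7.85
tool_pos: [526.1, 181.1, 107.7]
tcp_rot: [-155.0, 0.1, 94.7]
ft_force: [-4.0, -1.1, 6.2]
finger_gap: 11.6
grip_force: 30.5
```

servo_tool(fingers=[0.005,0.005,0.005], linear=[[0,0,0],[0,0,0],[0,0,0]], rotation=[[0,0,0],[0,0,0],[0,0,0]], force=45)

```text
time: 8.15
tool_pos: [526.1, 181.1, 107.7]
tcp_rot: [-155.0, 0.1, 94.7]
ft_force: [-2.0, -1.4, 6.0]
finger_gap: 11.3
grip_force: 47.1
```

Run:
```python
from h import *
s=r.sense();p=M.T@(s["tool_pos"]-MT);print("mould frame",p.round(1),s["tcp_rot"],s["ft_force"]@M)
```

```text
mould frame [ 2.4  0.6 26.2] [-1.54953806e+02  6.42100052e-02  9.46793853e+01] [-4.49238688 -1.20843745  4.57172607]
```

servo_tool(fingers=[0.005,0.005,0.005,0.005,0.005,0.005,0.005,0.005,0.005,0.005], linear=[[0,-0.001,-0.003],[0,-0.001,-0.007],[0,-0.001,-0.011],[0,-0.001,-0.016],[0,-0.001,-0.022],[0,-0.001,-0.03],[0,-0.001,-0.038],[0,-0.001,-0.046],[0,-0.001,-0.055],[0,-0.001,-0.065]], rotation=[[0,0,0],[0,0,0],[0,0,0],[0,0,0],[0,0,0],[0,0,0],[0,0,0],[0,0,0],[0,0,0],[0,0,0]])

```text
time: 9.15
tool_pos: [552.9, 183.2, 166.6]
tcp_rot: [-155.0, 0.1, 94.6]
ft_force: [0.1, -0.0, -2.0]
finger_gap: 10.9
grip_force: 45.6
```

```bash
cat >> h.py <<'E'
T=np.array([520.2,-176.9,0]);TY=10.5
Rt=R.from_euler("z",TY,degrees=True).as_matrix();RP=np.c_[Rt[:,1],Rt[:,0],-Rt[:,2]]
E
python3 - <<'E'
from h import *
s=r.sense();print(s["finger_gap"],s["grip_force"],s["ft_force"])
P=T+Rt@np.array([-42,0,0]);Q=P+[0,0,150];print(P)
print(delta(s["tool_pos"]+M[:,2]*80)); print(delta([500,-80,260],RP));
E
```

```text
10.939186596116741 45.60853410512209 [ 5.12246270e-02 -8.21657202e-04 -2.03990605e+00]
[ 478.90329388 -184.55389207    0.        ]
([-0.0001, -0.0, -0.08], [-0.0, 0.1, 0.0])
([-0.2582, -0.1064, -0.053], [-25.0, -1.2, -5.8])
```

servo_tool(fingers=[0.005,0.005,0.005,0.005,0.005,0.005,0.005,0.005,0.005,0.005], linear=[[0,0,-0.02],[0,0,-0.045],[0,0,-0.07],[-0.03,-0.012,-0.08],[-0.07,-0.03,-0.075],[-0.11,-0.045,-0.07],[-0.15,-0.06,-0.065],[-0.19,-0.078,-0.06],[-0.23,-0.095,-0.055],[-0.258,-0.106,-0.053]], rotation=[[0,0,0],[0,0,0],[0,0,0],[-2,0,-0.5],[-6,-0.3,-1.4],[-10,-0.5,-2.3],[-14,-0.7,-3.2],[-18,-0.9,-4.2],[-22,-1,-5.1],[-25,-1.2,-5.8]])

```text
time: 10.15
tool_pos: [499.0, -82.0, 260.3]
tcp_rot: [179.8, 0.1, 100.5]
ft_force: [1.6, 0.2, -1.2]
finger_gap: 11.1
grip_force: 45.7
```

Run:
```python
from h import *
s=r.sense();print(s["finger_gap"],s["grip_force"],s["ft_force"])
P=T+Rt@np.array([-42,0,0]);print(delta(P+[0,0,100],RP))
```

```text
11.109824769213683 45.693703070282936 [ 1.62254693  0.23025147 -1.2158901 ]
([-0.0969, -0.039, 0.1603], [0.2, 0.1, -0.0])
```

servo_tool(fingers=[0.005,0.005,0.005,0.005,0.005,0.005,0.005,0.005,0.005,0.005], linear=[[-0.03,-0.012,0],[-0.06,-0.024,0.01],[-0.097,-0.039,0.03],[-0.097,-0.039,0.06],[-0.097,-0.039,0.09],[-0.097,-0.039,0.12],[-0.097,-0.039,0.145],[-0.097,-0.039,0.16],[-0.097,-0.039,0.16],[-0.097,-0.039,0.16]], rotation=[[0,0,0],[0,0,0],[0.2,0,0],[0.2,0,0],[0.2,0,0],[0.2,0,0],[0.2,0,0],[0.2,0,0],[0.2,0,0],[0.2,0,0]])

```text
time: 11.15
tool_pos: [479.9, -182.5, 100.1]
tcp_rot: [-179.8, 0.0, 100.5]
ft_force: [1.3, -0.4, -1.0]
finger_gap: 11.0
grip_force: 45.6
```

Run:
```python
from h import *
import cv2
s=r.sense();print(s["tool_pos"],s["tcp_rot"],s["ft_force"])
P=T+Rt@np.array([-42,0,0]);print(delta(P+[0,0,43],RP))
s=r.snapshot("side");cv2.imwrite("pics/s3.png",cv2.resize(s["frame"][180:360,220:420,::-1],None,fx=3.3,fy=3.3,interpolation=cv2.INTER_CUBIC))
```

```text
[ 479.94553451 -182.45389236  100.12684521] [-1.79824958e+02  1.79693013e-02  1.00524174e+02] [ 1.33127844 -0.35721699 -1.02269192]
([-0.0019, -0.0012, 0.0571], [-0.2, 0.0, 0.0])
```

View pics/s3.png

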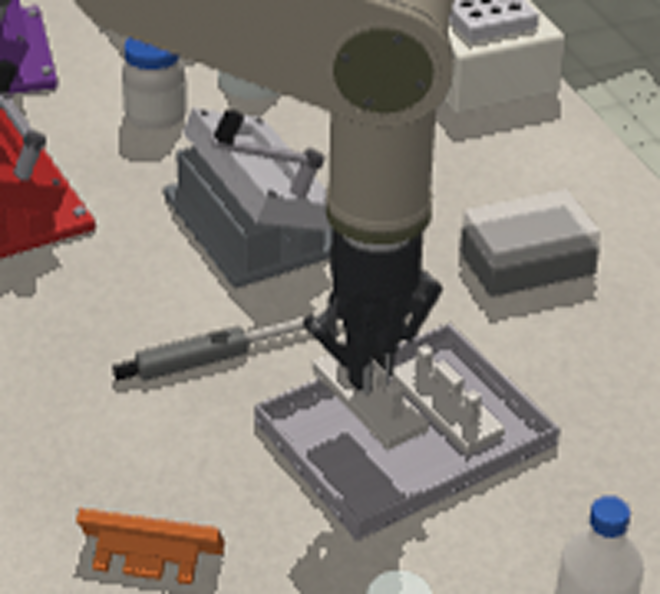

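The casting hangs upright over the free half at (375,400), parallel to rest_done. The tip of the pipette is behind it, clear. I lower it gently.

servo_tool(fingers=[0.005,0.005,0.005,0.005,0.005,0.005,0.005,0.005], linear=[[-0.002,-0.001,0.012],[-0.002,-0.001,0.024],[-0.002,-0.001,0.035],[-0.002,-0.001,0.044],[-0.002,-0.001,0.049],[-0.002,-0.001,0.052],[-0.002,-0.001,0.054],[-0.002,-0.001,0.054]], rotation=[[-0.2,0,0],[-0.2,0,0],[-0.2,0,0],[-0.2,0,0],[-0.2,0,0],[-0.2,0,0],[-0.2,0,0],[-0.2,0,0]])

```text
time: 12.0
tool_pos: [478.7, -184.4, 45.1]
tcp_rot: [-180.0, -0.0, 100.5]
ft_force: [-0.4, 0.3, -2.8]
finger_gap: 11.4
grip_force: 45.7
```

servo_tool(fingers=[0.005,0.005,0.005,0.005], linear=[[0,0,0.001],[0,0,0.002],[0,0,0.003],[0,0,0.003]], rotation=[[0,0,0],[0,0,0],[0,0,0],[0,0,0]])

```text
time: 12.4
tool_pos: [478.7, -184.5, 42.2]
tcp_rot: [180.0, 0.0, 100.5]
ft_force: [-1.0, -0.6, -0.8]
finger_gap: 11.0
grip_force: 45.8
```

servo_tool(fingers=[0.005,0.005,0.005], linear=[[0,0,0.001],[0,0,0.0015],[0,0,0.0015]], rotation=[[0,0,0],[0,0,0],[0,0,0]])

```text
time: 12.7
tool_pos: [478.9, -184.7, 41.9]
tcp_rot: [180.0, 0.0, 100.5]
ft_force: [-6.2, 1.6, 10.3]
finger_gap: 11.2
grip_force: 47.4
```

Contact at TCP z 42. I release and retreat.

servo_tool(fingers=[0.005,0.015,0.02,0.03,0.04,0.04,0.04,0.04,0.04,0.04], linear=[[0,0,-0.0007],[0,0,-0.0007],[0,0,-0.0007],[0,0,-0.0007],[0,0,-0.0007],[0,0,-0.0007],[0,0,-0.02],[0,0,-0.05],[0,0,-0.09],[0,0,-0.13]], rotation=[[0,0,0],[0,0,0],[0,0,0],[0,0,0],[0,0,0],[0,0,0],[0,0,0],[0,0,0],[0,0,0],[0,0,0]], force=20)

```text
time: 13.7
tool_pos: [478.0, -184.1, 171.4]
tcp_rot: [-179.9, -0.1, 100.5]
ft_force: [1.0, -1.1, 0.8]
finger_gap: 39.8
grip_force: 0.0
```

servo_tool(fingers=[0.04,0.04,0.04,0.04,0.04], linear=[[0,0,-0.04],[0,0,-0.08],[0,0,-0.12],[0,0,-0.12],[0,0,-0.12]], rotation=[[0,0,0],[0,0,0],[0,0,0],[0,0,0],[0,0,0]])

```text
time: 14.2
tool_pos: [479.3, -184.8, 292.0]
tcp_rot: [179.9, 0.1, 100.5]
ft_force: [0.5, 0.4, -0.7]
finger_gap: 39.9
grip_force: 0.0
```

Run:
```python
from h import *
import cv2
s=r.snapshot("side");cv2.imwrite("pics/s4.png",cv2.resize(s["frame"][180:360,220:420,::-1],None,fx=3.3,fy=3.3,interpolation=cv2.INTER_CUBIC))
```

```text
(no output)
```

View pics/s4.png

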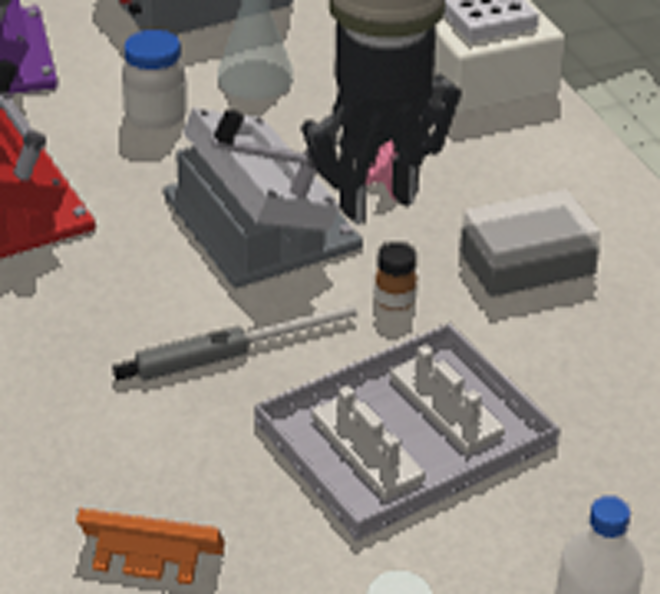

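The casting (365,445) stands upright in the tray, parallel to rest_done (445,400) and clear of it. The bar is open, with the knob at (230,125).

```bash
python3 -c "
from bench import r
print(r.hand_in())"
```

```text
the job is handed in; nothing more can be done
None
```

I swung the bar open, lifted the casting out and stood it on the tray floor, parallel to the other rest and not touching it; the job is handed in at about 14 s, but the hand-in call returned no verdict.

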